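# Count three culture dishes into the staging frame and add the tape roll

## Task

Make up the next culture set in the low metal frame: slide exactly three of the five large lidded dishes along the bench into its wide bay, each wholly inside, without ever lifting or tipping a dish. Then draw the tape roll up off its post and set it down flat (do not drop it) on the bench wholly inside the frame's narrow bay. Leave the two spare large dishes, the small dish and the bottle where they stand.

Things in the scene. Friction and masses are not known exactly. Their poses are not given: they have to be found in the camera images.
- dish1: one of the five equal large lidded culture dishes: flat white-rimmed disc with tan gel showing through its top, 60 mm diameter, 18 mm high, about 70 g; loose on the bench; origin at the centre of its underside
- dish2: one of the five equal large lidded culture dishes: flat white-rimmed disc with tan gel showing through its top, 60 mm diameter, 18 mm high, about 70 g; loose on the bench; origin at the centre of its underside
- dish3: one of the five equal large lidded culture dishes: flat white-rimmed disc with tan gel showing through its top, 60 mm diameter, 18 mm high, about 70 g; loose on the bench; origin at the centre of its underside
- dish4: one of the five equal large lidded culture dishes: flat white-rimmed disc with tan gel showing through its top, 60 mm diameter, 18 mm high, about 70 g; loose on the bench; origin at the centre of its underside
- dish5: one of the five equal large lidded culture dishes: flat white-rimmed disc with tan gel showing through its top, 60 mm diameter, 18 mm high, about 70 g; loose on the bench; origin at the centre of its underside
- small: the small lidded culture dish, same look as the large ones but 38 mm diameter, 12 mm high; not part of the job; origin at the centre of its underside
- frame: fixed low aluminium frame, 350 mm along its y, walls 22 mm high, 5 mm thick; no floor (the bench is its floor); open along its front, which faces its -x (the robot). Back wall's inner face at x +45 mm, wall front ends at x -45. A divider parts a wide bay (y -170 to +65) from a narrow bay (y +70 to +170). Origin at its centre on the bench
- wide_bay (a point): centre of the wide bay's floor, at bench height; the bay is 235 mm along y (+-117.5) and 90 mm along x (+-45), open at -x; axes as the frame's. A large dish is wholly inside when its centre is at x >= -15 mm here
- narrow_bay (a point): centre of the narrow bay's floor, at bench height; 100 mm along y (+-50) and 90 mm along x (+-45), open at -x; axes as the frame's
- post: fixed upright steel post, 20 mm diameter, rising from a round base 80 mm across and 12 mm thick; post top 67 mm above the bench. It stands at the left or at the right end of the row. Origin at the centre of the base's underside
- roll: roll of cream label tape sitting flat on the post's base, the post through its core: 60 mm outside diameter, 28 mm bore, 22 mm high, about 50 g; origin at the centre of its underside, z along its axis
- bottle: bystander: amber bottle, 60 mm diameter, 130 mm high, stands at the other end of the bench from the post; origin at the centre of its underside
Not all that is in view belongs to the job. Leave any blue look-alike of the roll alone. Leave any blue look-alike of the dish2 alone.

How it is judged (in metres and radians):
On the way, in this order (a step that is already met when the one before it is completed fails the run):
1. exactly three large dishes are at rest wholly inside the wide bay, the other two left in place (((x of dish1 in the frame of wide_bay between -0.02 and 0.02 m and y of dish1 in the frame of wide_bay between -0.092 and 0.092 m and height (world z) of each of dish1, dish2, dish3 below 0.005 m and linear speed of each of dish1, dish2, dish3 below 0.02 m/s and x of dish2 in the frame of wide_bay between -0.02 and 0.02 m and y of dish2 in the frame of wide_bay between -0.092 and 0.092 m and x of dish3 in the frame of wide_bay between -0.02 and 0.02 m and y of dish3 in the frame of wide_bay between -0.092 and 0.092 m and distance of each of dish4, dish5 from where it was at the start of the episode below 0.04 m) or (x of dish1 in the frame of wide_bay between -0.02 and 0.02 m and y of dish1 in the frame of wide_bay between -0.092 and 0.092 m and height (world z) of each of dish1, dish2, dish4 below 0.005 m and linear speed of each of dish1, dish2, dish4 below 0.02 m/s and x of dish2 in the frame of wide_bay between -0.02 and 0.02 m and y of dish2 in the frame of wide_bay between -0.092 and 0.092 m and x of dish4 in the frame of wide_bay between -0.02 and 0.02 m and y of dish4 in the frame of wide_bay between -0.092 and 0.092 m and distance of each of dish3, dish5 from where it was at the start of the episode below 0.04 m) or (x of dish1 in the frame of wide_bay between -0.02 and 0.02 m and y of dish1 in the frame of wide_bay between -0.092 and 0.092 m and height (world z) of each of dish1, dish2, dish5 below 0.005 m and linear speed of each of dish1, dish2, dish5 below 0.02 m/s and x of dish2 in the frame of wide_bay between -0.02 and 0.02 m and y of dish2 in the frame of wide_bay between -0.092 and 0.092 m and x of dish5 in the frame of wide_bay between -0.02 and 0.02 m and y of dish5 in the frame of wide_bay between -0.092 and 0.092 m and distance of each of dish3, dish4 from where it was at the start of the episode below 0.04 m) or (x of dish1 in the frame of wide_bay between -0.02 and 0.02 m and y of dish1 in the frame of wide_bay between -0.092 and 0.092 m and height (world z) of each of dish1, dish3, dish4 below 0.005 m and linear speed of each of dish1, dish3, dish4 below 0.02 m/s and x of dish3 in the frame of wide_bay between -0.02 and 0.02 m and y of dish3 in the frame of wide_bay between -0.092 and 0.092 m and x of dish4 in the frame of wide_bay between -0.02 and 0.02 m and y of dish4 in the frame of wide_bay between -0.092 and 0.092 m and distance of each of dish2, dish5 from where it was at the start of the episode below 0.04 m) or (x of dish1 in the frame of wide_bay between -0.02 and 0.02 m and y of dish1 in the frame of wide_bay between -0.092 and 0.092 m and height (world z) of each of dish1, dish3, dish5 below 0.005 m and linear speed of each of dish1, dish3, dish5 below 0.02 m/s and x of dish3 in the frame of wide_bay between -0.02 and 0.02 m and y of dish3 in the frame of wide_bay between -0.092 and 0.092 m and x of dish5 in the frame of wide_bay between -0.02 and 0.02 m and y of dish5 in the frame of wide_bay between -0.092 and 0.092 m and distance of each of dish2, dish4 from where it was at the start of the episode below 0.04 m) or (x of dish1 in the frame of wide_bay between -0.02 and 0.02 m and y of dish1 in the frame of wide_bay between -0.092 and 0.092 m and height (world z) of each of dish1, dish4, dish5 below 0.005 m and linear speed of each of dish1, dish4, dish5 below 0.02 m/s and x of dish4 in the frame of wide_bay between -0.02 and 0.02 m and y of dish4 in the frame of wide_bay between -0.092 and 0.092 m and x of dish5 in the frame of wide_bay between -0.02 and 0.02 m and y of dish5 in the frame of wide_bay between -0.092 and 0.092 m and distance of each of dish2, dish3 from where it was at the start of the episode below 0.04 m) or (x of dish2 in the frame of wide_bay between -0.02 and 0.02 m and y of dish2 in the frame of wide_bay between -0.092 and 0.092 m and height (world z) of each of dish2, dish3, dish4 below 0.005 m and linear speed of each of dish2, dish3, dish4 below 0.02 m/s and x of dish3 in the frame of wide_bay between -0.02 and 0.02 m and y of dish3 in the frame of wide_bay between -0.092 and 0.092 m and x of dish4 in the frame of wide_bay between -0.02 and 0.02 m and y of dish4 in the frame of wide_bay between -0.092 and 0.092 m and distance of each of dish1, dish5 from where it was at the start of the episode below 0.04 m) or (x of dish2 in the frame of wide_bay between -0.02 and 0.02 m and y of dish2 in the frame of wide_bay between -0.092 and 0.092 m and height (world z) of each of dish2, dish3, dish5 below 0.005 m and linear speed of each of dish2, dish3, dish5 below 0.02 m/s and x of dish3 in the frame of wide_bay between -0.02 and 0.02 m and y of dish3 in the frame of wide_bay between -0.092 and 0.092 m and x of dish5 in the frame of wide_bay between -0.02 and 0.02 m and y of dish5 in the frame of wide_bay between -0.092 and 0.092 m and distance of each of dish1, dish4 from where it was at the start of the episode below 0.04 m) or (x of dish2 in the frame of wide_bay between -0.02 and 0.02 m and y of dish2 in the frame of wide_bay between -0.092 and 0.092 m and height (world z) of each of dish2, dish4, dish5 below 0.005 m and linear speed of each of dish2, dish4, dish5 below 0.02 m/s and x of dish4 in the frame of wide_bay between -0.02 and 0.02 m and y of dish4 in the frame of wide_bay between -0.092 and 0.092 m and x of dish5 in the frame of wide_bay between -0.02 and 0.02 m and y of dish5 in the frame of wide_bay between -0.092 and 0.092 m and distance of each of dish1, dish3 from where it was at the start of the episode below 0.04 m) or (x of dish3 in the frame of wide_bay between -0.02 and 0.02 m and y of dish3 in the frame of wide_bay between -0.092 and 0.092 m and height (world z) of each of dish3, dish4, dish5 below 0.005 m and linear speed of each of dish3, dish4, dish5 below 0.02 m/s and x of dish4 in the frame of wide_bay between -0.02 and 0.02 m and y of dish4 in the frame of wide_bay between -0.092 and 0.092 m and x of dish5 in the frame of wide_bay between -0.02 and 0.02 m and y of dish5 in the frame of wide_bay between -0.092 and 0.092 m and distance of each of dish1, dish2 from where it was at the start of the episode below 0.04 m))), for 0.2 s.
2. the roll has been drawn up clear of the post's top (z of roll in the frame of post above 0.067 m), for 0.1 s.
At the end, for the whole second after the job is handed in: Exactly three large dishes at rest flat in the wide bay and the roll flat in the narrow bay, each at most 5 mm out of the open front; the two spare large dishes within 40 mm, the small dish and bottle upright and within 30 mm of their starts (((x of dish1 in the frame of wide_bay between -0.02 and 0.02 m and y of dish1 in the frame of wide_bay between -0.092 and 0.092 m and height (world z) of each of dish1, dish2, dish3 below 0.005 m and linear speed of each of dish1, dish2, dish3 below 0.02 m/s and x of dish2 in the frame of wide_bay between -0.02 and 0.02 m and y of dish2 in the frame of wide_bay between -0.092 and 0.092 m and x of dish3 in the frame of wide_bay between -0.02 and 0.02 m and y of dish3 in the frame of wide_bay between -0.092 and 0.092 m and distance of each of dish4, dish5 from where it was at the start of the episode below 0.04 m) or (x of dish1 in the frame of wide_bay between -0.02 and 0.02 m and y of dish1 in the frame of wide_bay between -0.092 and 0.092 m and height (world z) of each of dish1, dish2, dish4 below 0.005 m and linear speed of each of dish1, dish2, dish4 below 0.02 m/s and x of dish2 in the frame of wide_bay between -0.02 and 0.02 m and y of dish2 in the frame of wide_bay between -0.092 and 0.092 m and x of dish4 in the frame of wide_bay between -0.02 and 0.02 m and y of dish4 in the frame of wide_bay between -0.092 and 0.092 m and distance of each of dish3, dish5 from where it was at the start of the episode below 0.04 m) or (x of dish1 in the frame of wide_bay between -0.02 and 0.02 m and y of dish1 in the frame of wide_bay between -0.092 and 0.092 m and height (world z) of each of dish1, dish2, dish5 below 0.005 m and linear speed of each of dish1, dish2, dish5 below 0.02 m/s and x of dish2 in the frame of wide_bay between -0.02 and 0.02 m and y of dish2 in the frame of wide_bay between -0.092 and 0.092 m and x of dish5 in the frame of wide_bay between -0.02 and 0.02 m and y of dish5 in the frame of wide_bay between -0.092 and 0.092 m and distance of each of dish3, dish4 from where it was at the start of the episode below 0.04 m) or (x of dish1 in the frame of wide_bay between -0.02 and 0.02 m and y of dish1 in the frame of wide_bay between -0.092 and 0.092 m and height (world z) of each of dish1, dish3, dish4 below 0.005 m and linear speed of each of dish1, dish3, dish4 below 0.02 m/s and x of dish3 in the frame of wide_bay between -0.02 and 0.02 m and y of dish3 in the frame of wide_bay between -0.092 and 0.092 m and x of dish4 in the frame of wide_bay between -0.02 and 0.02 m and y of dish4 in the frame of wide_bay between -0.092 and 0.092 m and distance of each of dish2, dish5 from where it was at the start of the episode below 0.04 m) or (x of dish1 in the frame of wide_bay between -0.02 and 0.02 m and y of dish1 in the frame of wide_bay between -0.092 and 0.092 m and height (world z) of each of dish1, dish3, dish5 below 0.005 m and linear speed of each of dish1, dish3, dish5 below 0.02 m/s and x of dish3 in the frame of wide_bay between -0.02 and 0.02 m and y of dish3 in the frame of wide_bay between -0.092 and 0.092 m and x of dish5 in the frame of wide_bay between -0.02 and 0.02 m and y of dish5 in the frame of wide_bay between -0.092 and 0.092 m and distance of each of dish2, dish4 from where it was at the start of the episode below 0.04 m) or (x of dish1 in the frame of wide_bay between -0.02 and 0.02 m and y of dish1 in the frame of wide_bay between -0.092 and 0.092 m and height (world z) of each of dish1, dish4, dish5 below 0.005 m and linear speed of each of dish1, dish4, dish5 below 0.02 m/s and x of dish4 in the frame of wide_bay between -0.02 and 0.02 m and y of dish4 in the frame of wide_bay between -0.092 and 0.092 m and x of dish5 in the frame of wide_bay between -0.02 and 0.02 m and y of dish5 in the frame of wide_bay between -0.092 and 0.092 m and distance of each of dish2, dish3 from where it was at the start of the episode below 0.04 m) or (x of dish2 in the frame of wide_bay between -0.02 and 0.02 m and y of dish2 in the frame of wide_bay between -0.092 and 0.092 m and height (world z) of each of dish2, dish3, dish4 below 0.005 m and linear speed of each of dish2, dish3, dish4 below 0.02 m/s and x of dish3 in the frame of wide_bay between -0.02 and 0.02 m and y of dish3 in the frame of wide_bay between -0.092 and 0.092 m and x of dish4 in the frame of wide_bay between -0.02 and 0.02 m and y of dish4 in the frame of wide_bay between -0.092 and 0.092 m and distance of each of dish1, dish5 from where it was at the start of the episode below 0.04 m) or (x of dish2 in the frame of wide_bay between -0.02 and 0.02 m and y of dish2 in the frame of wide_bay between -0.092 and 0.092 m and height (world z) of each of dish2, dish3, dish5 below 0.005 m and linear speed of each of dish2, dish3, dish5 below 0.02 m/s and x of dish3 in the frame of wide_bay between -0.02 and 0.02 m and y of dish3 in the frame of wide_bay between -0.092 and 0.092 m and x of dish5 in the frame of wide_bay between -0.02 and 0.02 m and y of dish5 in the frame of wide_bay between -0.092 and 0.092 m and distance of each of dish1, dish4 from where it was at the start of the episode below 0.04 m) or (x of dish2 in the frame of wide_bay between -0.02 and 0.02 m and y of dish2 in the frame of wide_bay between -0.092 and 0.092 m and height (world z) of each of dish2, dish4, dish5 below 0.005 m and linear speed of each of dish2, dish4, dish5 below 0.02 m/s and x of dish4 in the frame of wide_bay between -0.02 and 0.02 m and y of dish4 in the frame of wide_bay between -0.092 and 0.092 m and x of dish5 in the frame of wide_bay between -0.02 and 0.02 m and y of dish5 in the frame of wide_bay between -0.092 and 0.092 m and distance of each of dish1, dish3 from where it was at the start of the episode below 0.04 m) or (x of dish3 in the frame of wide_bay between -0.02 and 0.02 m and y of dish3 in the frame of wide_bay between -0.092 and 0.092 m and height (world z) of each of dish3, dish4, dish5 below 0.005 m and linear speed of each of dish3, dish4, dish5 below 0.02 m/s and x of dish4 in the frame of wide_bay between -0.02 and 0.02 m and y of dish4 in the frame of wide_bay between -0.092 and 0.092 m and x of dish5 in the frame of wide_bay between -0.02 and 0.02 m and y of dish5 in the frame of wide_bay between -0.092 and 0.092 m and distance of each of dish1, dish2 from where it was at the start of the episode below 0.04 m)) and x of roll in the frame of narrow_bay between -0.02 and 0.022 m and y of roll in the frame of narrow_bay between -0.026 and 0.026 m and height (world z) of roll below 0.005 m and angle between roll's own z axis and vertical below 0.1 rad and linear speed of roll below 0.02 m/s and distance of each of small, bottle from where it was at the start of the episode below 0.03 m and angle between each of small, bottle's own z axis and vertical below 0.2 rad); the robot touches nothing.
It fails at once if a large dish is lifted more than 12 mm or tipped more than 0.3 rad (height (world z) of any of dish1, dish2, dish3, dish4, dish5 above 0.012 m or angle between any of dish1, dish2, dish3, dish4, dish5's own z axis and vertical above 0.3 rad).
It fails at once if the roll is dropped (moves faster than 0.5 m/s while not held) (linear speed of roll above 0.5 m/s and contact force between roll and the fingers below 0.02 N).
It fails at once if the small dish or the bottle is moved by more than 30 mm or tipped over (distance of any of small, bottle from where it was at the start of the episode above 0.03 m or angle between any of small, bottle's own z axis and vertical above 0.6 rad).
It also fails if it takes over 72 s, if anything falls off the work surface, if the arm or the gripper's body presses on something with over 40 N, if the wrist force passes 120 N, or if a joint passes its speed limit or range.

## Robot

A 6-joint arm with a two-finger parallel gripper is mounted at the origin on the work surface. World frame = base frame: x ahead of the robot, y to its left, z up, the work surface at z = 0. Lengths are in m, angles in degrees, forces in N, time in s.
With the tool pointing down it reaches from about 0.425 to 1.125 m from the base axis. Payload 14.9 kg.
Tool frame: the origin (TCP) lies midway between the tips of the shut fingers; the grasp point (between the pads) lies 19 mm behind it; y points along the fingers, z is the direction in which the jaws open and shut, and the axes are right-handed (so a half turn about y gives the same grasp; the last joint's range is limited). The gripper opens to 91 mm and grips with 3 to 60 N. Pads are 32 mm wide; open, the fingers measure 118 mm over their backs; the gripper's body (76 mm by 178 mm) begins 60 mm behind the grasp point.
Start: joints at [-73.871, 21.709, 99.362, -0, 58.929, -1.908], TCP at [0.217, -0.666, 0.214] pointing down, gripper open.
Joint ranges: [-158.91, 158.91], [-42.39, 125.64], [0.06, 152.35], [-60.88, 240.88], [17.5, 164.5], [-176.32, 176.32]. Speed limits (degrees/s): [108.29, 108.29, 136.94, 180, 180, 180].

## Interface

Orientations are given as [roll, pitch, yaw] about the fixed x, y, z axes, in that order (R = Rz(yaw) Ry(pitch) Rx(roll)).
In Python, from rig import state, get_image, hand_in, recognise, masks_of gives the robot as it stands.
- The arm moves only by the tool move_arm, never from a script. Its argument "commands" is a list of rows, each an object of numbers: "rx", "ry", "rz": the turn, a rotation vector about the world's x, y, z in degrees; "dx", "dy", "dz": the shift along the world's x, y, z in mm; "gripper": the opening, from 0 (shut) to 1 (fully open). A call has 1 to 10 rows; each row shifts and turns the commanded pose from where the row before left it; what a row does not reach is not made up. A row lasts 1/10 s, in which the tool goes at most 50 mm and 8.59 degrees, less where a joint would pass 70% of its speed; a pose out of reach is approached as far as the arm can. A call with a gripper value outside its range is refused whole. The fingers move at their own pace and stop on an object; the grip force is fixed at half the most. Time passes only in rows, so rows that do not move let the fingers close. It gives the time, the measured TCP pose, the force and the opening at its end, in the units of the state.
- state(): the state, without advancing time (a new reading comes with each control period).
- get_image(name): name is "side" or "top"; returns a dict with "pixels" (400x640x3 uint8, red, green, blue), "fx", "fy", "cx", "cy" (pixels), "rvec" (rotation vector, rad) and "tvec" (3), from world to camera coordinates, as OpenCV has them. Camera axes: x right, y down, z forward; pixel columns grow to the right and rows downward; lengths in m; the calibration is good to about 2 mm. A picture is of the moment at which its call begins. There is no depth.
- hand_in(): hands the job in, once; it reports no verdict.
Trained networks look in the newest picture that a camera, given by its name, has taken for a name from the list of things; names that differ only in an ending like _2 or _b are one class to them, and where a whole thing is asked for, a point or a joint stands for the part that bears it (a point fixed in the world has none). Each returns a list of dicts, best first, with "p" (0 to 1); they miss things now and then, are a little off and sometimes report something else, mostly with a low value. They report only what shows in the picture. A call takes as long as a camera call. They do not tell look-alikes from the thing itself.
- recognise(camera, name): "location" ([x, y, z] in m, in world coordinates, good to about 4 mm: the middle of the surface that is visible of it).
- masks_of(camera, name): "pixels" (400x640 bool, what is visible of it).
The state is a dict: "time": time; "q": joint angles; "joint_velocities": joint speeds; "joint_efforts": joint torques, N m; "tool_pos": TCP position; "tcp_rot": TCP orientation; "contact_force": force on the tool from outside, world axes, zero at the start; "moment": the same for the moment, N m; "gripper_width": opening from 0.0 (shut) to 1.0 (fully open).
Only numpy, scipy, OpenCV 4.12 (cv2) and the standard library are available. Lean on these libraries where they do the work, as an engineer would, in place of code of your own. Each camera call takes 0.05 s, during which the arm holds its last target.

## Working session

There is one attempt and no reset: what is moved stays moved. The work goes in short steps, Python scripts to look and compute and a tool call to move; the robot and the scene stay as the last step left them, time stands still between calls to the robot, and variables do not carry over. Pictures are saved under pics/ and viewed, and the job is handed in when it is done.

Besides the shell and the picture viewer there is one more tool, called after "Call:" in YAML: its name, and indented under it one key for each argument. move_arm: Moves the arm, as the interface text tells. Its arguments: {"type":"object","properties":{"commands":{"type":"array","items":{"type":"object","properties":{"rx":{"type":"number"},"ry":{"type":"number"},"rz":{"type":"number"},"dx":{"type":"number"},"dy":{"type":"number"},"dz":{"type":"number"},"gripper":{"type":"number"}}}}},"required":["commands"]}

```bash
mkdir -p pics; ls; python3 - <<'E'
from rig import *
import cv2
s=state(); print(s['time'],s['tool_pos'],s['tcp_rot'],s['gripper_width'])
for c in('top','side'):
    im=get_image(c); cv2.imwrite(f'pics/{c}0.png',im['pixels'][:,:,::-1]); print(c,im['fx'],im['fy'],im['cx'],im['cy'],im['rvec'],im['tvec'])
for n in('dish1','small','frame','post','roll','bottle','wide_bay'):
    for c in('top','side'):
        for r in recognise(c,n): print(n,c,[round(v,4) for v in r['location']],round(r['p'],2))
E
```

```text
pics
0.0 [ 0.21660849 -0.66523231  0.21331359] [-9.00607795e+01  1.30040485e-03 -1.61962897e+02] 0.9984181370412375
top 484.5627940490153 484.5627940490153 322.726893489371 200.28241120534994 [ 2.16556047 -2.13989481  0.16048352] [-0.00680477  0.4720725   1.40582212]
side 517.8702995315506 517.8702995315506 316.80648867645306 197.40924081015137 [ 0.21956985 -2.85689664  1.16259733] [0.48929084 0.11468843 1.17154899]
dish1 top [0.4307, 0.039, 0.0164] 0.88
dish1 top [0.4563, -0.0724, 0.0203] 0.84
dish1 top [0.4712, -0.1563, 0.0198] 0.64
dish1 top [0.4366, -0.2754, 0.0187] 0.58
dish1 top [0.311, -0.19, 0.0219] 0.58
dish1 top [0.417, 0.24, 0.0153] 0.53
dish1 top [0.685, -0.0232, 0.0225] 0.26
dish1 side [0.4186, 0.2397, 0.0155] 0.94
dish1 side [0.4693, -0.1537, 0.0208] 0.9
dish1 side [0.4353, 0.0439, 0.0163] 0.77
dish1 side [0.3114, -0.1822, 0.0204] 0.61
dish1 side [0.4356, -0.2656, 0.0146] 0.58
dish1 side [0.6662, 0.0414, 0.0162] 0.28
small top [0.6841, -0.0188, 0.0196] 0.52
small top [0.4303, 0.1238, 0.0119] 0.48
small side [0.4294, 0.1296, 0.0086] 0.8
frame top [0.6851, -0.0213, 0.0235] 0.7
frame side [0.664, 0.0412, 0.0167] 0.95
post top [0.5252, 0.3663, 0.0089] 0.5
post side [0.5265, 0.3816, 0.0137] 0.81
roll top [0.5239, 0.3619, 0.0307] 0.64
roll top [0.4055, 0.3524, 0.0202] 0.56
roll side [0.5215, 0.3776, 0.0318] 0.97
roll side [0.4064, 0.3641, 0.0208] 0.71
bottle top [0.5262, -0.3796, 0.0859] 0.67
bottle side [0.5363, -0.3727, 0.0713] 0.84
bottle side [0.4322, 0.042, 0.0184] 0.35
wide_bay top [0.6834, -0.0213, 0.025] 0.56
wide_bay side [0.666, 0.0417, 0.0167] 0.9
```

View pics/top0.png

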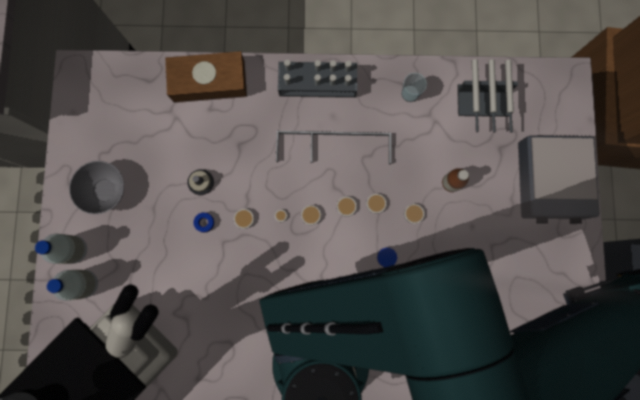

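View pics/side0.png

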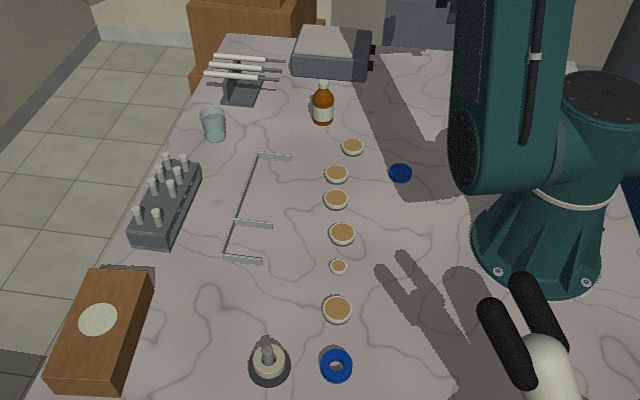

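The five tan dishes in the top view are at (244,218), (311,214), (347,206), (377,203) and (415,213). The small dish is at (281,216). The blue dish at (387,258) and the blue roll at (204,222) are look-alikes. The cream roll is on its post at (200,182). The frame spans columns 278–395 with its narrow bay on the left (+y). The dishes at columns 311, 347 and 377 stand right in front of the wide bay. I'll fit exact poses from silhouettes next.

```bash
cat > h.py <<'E'
from rig import *
import numpy as np, cv2
from scipy.optimize import minimize
def proj(im,P):
    K=np.array([[im['fx'],0,im['cx']],[0,im['fy'],im['cy']],[0,0,1]])
    return cv2.projectPoints(np.asarray(P,float),np.array(im['rvec']),np.array(im['tvec']),K,None)[0][:,0]
SC=8
def cyl(x,y,r,z0,z1):
    a=np.linspace(0,2*np.pi,40,endpoint=False); c=np.c_[x+r*np.cos(a),y+r*np.sin(a)]
    return [np.vstack([np.c_[c,0*a+z0],np.c_[c,0*a+z1]])]
def box(x0,x1,y0,y1,z0,z1,pose):
    P=np.array([[x,y,z] for x in(x0,x1) for y in(y0,y1) for z in(z0,z1)]); c,s=np.cos(pose[2]),np.sin(pose[2])
    return np.c_[pose[0]+c*P[:,0]-s*P[:,1],pose[1]+s*P[:,0]+c*P[:,1],P[:,2]]
def frame(p):
    B=[(.045,.05,-.175,.175)]+[(-.045,.045,a,b) for a,b in((-.175,-.17),(.065,.07),(.17,.175))]
    return [box(*b,0,.022,p) for b in B]
def sil(im,parts):
    m=np.zeros((400*4,640*4),np.uint8)
    for P in parts:
        q=cv2.convexHull(((proj(im,P)+.5)*4*16).astype(np.int32))
        cv2.fillConvexPoly(m,q,1,shift=4)
    return cv2.resize(m.astype(np.float32),(640,400),interpolation=cv2.INTER_AREA)
def fit(views,model,p0,step):
    def f(p):
        t=0
        for im,m in views:
            s=sil(im,model(p)); t+=1-np.minimum(s,m).sum()/np.maximum(s,m).sum()
        return t/len(views)
    p0=np.array(p0,float); S=np.vstack([p0]+[p0+np.eye(len(p0))[i]*step[i] for i in range(len(p0))])
    r=minimize(f,p0,method='Nelder-Mead',options=dict(initial_simplex=S,xatol=1e-4,fatol=1e-4)); return r.x,r.fun
def near(im,ms,xy,z):
    u=proj(im,[[*xy,z]])[0]; best=None
    for m in ms:
        yy,xx=np.nonzero(m['pixels']); d=np.hypot(xx.mean()-u[0],yy.mean()-u[1])
        if best is None or d<best[0]: best=(d,m['pixels'].astype(np.float32))
    return best
E
cat > m1.py <<'E'
from h import *
I={c:get_image(c) for c in('top','side')}
M={(c,n):masks_of(c,n) for c in I for n in('dish1','frame','post','roll')}
for nm,xy in dict(a=(.418,.24),b=(.433,.041),c=(.456,-.072),d=(.47,-.155),e=(.436,-.27)).items():
    V=[(I[c],b[1]) for c in I for b in[near(I[c],M[c,'dish1'],xy,.018)] if b and b[0]<15]
    for W in [V]+[[v] for v in V]:
        p,e=fit(W,lambda p:cyl(p[0],p[1],.03,0,.018),xy,(.008,.008)); print(nm,len(W),p.round(4),round(e,3))
V=[(I[c],M[c,'frame'][0]['pixels'].astype(np.float32)) for c in I]
for W in [V]+[[v] for v in V]:
    p,e=fit(W,frame,(.66,.04,0),(.03,.02,.05)); print('frame',p.round(4),round(e,3))
    for q in(-.0525,.12): print(q,p[0]-np.sin(p[2])*q,p[1]+np.cos(p[2])*q)
for n,mod in(('roll',lambda p:cyl(p[0],p[1],.03,.012,.034)),('post',lambda p:cyl(p[0],p[1],.04,0,.012)+cyl(p[0],p[1],.01,.012,.067))):
    V=[(I[c],M[c,n][0]['pixels'].astype(np.float32)) for c in I if M[c,n]]
    for W in [V]+[[v] for v in V]: p,e=fit(W,mod,(.523,.37),(.008,.008)); print(n,p.round(4),round(e,3))
E
python3 m1.py
```

```text
a 2 [0.4185 0.2354] 0.095
a 1 [0.4185 0.2357] 0.082
a 1 [0.4194 0.2327] 0.097
b 2 [0.4321 0.035 ] 0.094
b 1 [0.4321 0.0354] 0.057
b 1 [0.4326 0.0326] 0.125
c 2 [ 0.4583 -0.071 ] 0.106
c 1 [ 0.4569 -0.07  ] 0.046
c 1 [ 0.4617 -0.0735] 0.07
d 2 [ 0.4692 -0.1613] 0.081
d 1 [ 0.4682 -0.1611] 0.056
d 1 [ 0.4708 -0.1633] 0.083
e 2 [ 0.4399 -0.2755] 0.103
e 1 [ 0.4379 -0.2747] 0.056
e 1 [ 0.442  -0.2767] 0.064Traceback (most recent call last):
  File "m1.py", line 8, in <module>
    V=[(I[c],M[c,'frame'][0]['pixels'].astype(np.float32)) for c in I]
             ~~~~~~~~~~~~^^^
IndexError: list index out of range
```

```bash
python3 - <<'E'
import cv2,numpy as np
t=cv2.imread('pics/top0.png');s=cv2.imread('pics/side0.png')
a=cv2.resize(t[120:270,180:440],(780,450),interpolation=cv2.INTER_CUBIC);cv2.imwrite('pics/crop0.png',np.clip(a*1.5,0,255))
E
```

```text
[ WARN:0@0.040] global loadsave.cpp:1063 imwrite_ Unsupported depth image for selected encoder is fallbacked to CV_8U.
```

View pics/crop0.png

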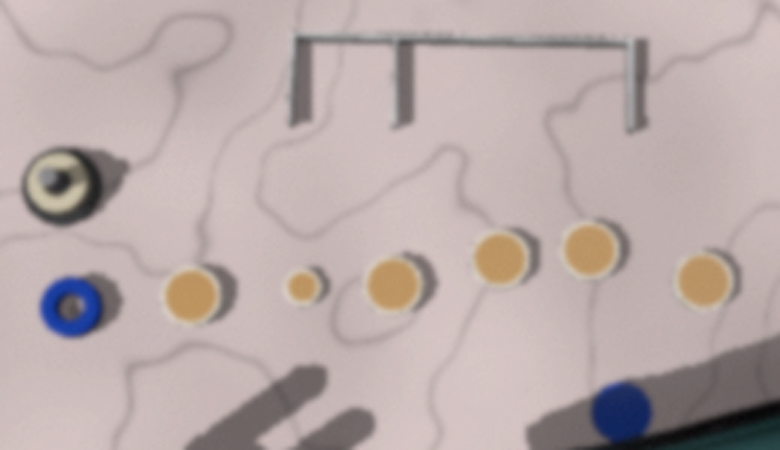

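The enlarged crop confirms it: the cream roll is on the post at crop (60,183), the blue ring and blue disc are the look-alikes, and the five tan dishes are one size. The frame mask is missing from one camera, so I'll retry with whichever views have it.

```bash
cat > m2.py <<'E'
from h import *
I={c:get_image(c) for c in('top','side')}
M={(c,n):masks_of(c,n) for c in I for n in('frame','post','roll')}
print({k:len(v) for k,v in M.items()})
V=[(I[c],M[c,'frame'][0]['pixels'].astype(np.float32)) for c in I if M[c,'frame']]
for W in [V]+[[v] for v in V]:
    p,e=fit(W,frame,(.66,.04,0),(.03,.02,.05)); print('frame',p.round(4),round(e,3))
    for q in(-.0525,.12): print(q,round(p[0]-np.sin(p[2])*q,4),round(p[1]+np.cos(p[2])*q,4))
    im=I['top'];o=im['pixels'][:,:,::-1].copy()
    for P in frame(p):
        cv2.polylines(o,[cv2.convexHull(proj(im,P).round().astype(np.int32))],1,(0,0,255))
    cv2.imwrite('pics/fr%d%d.png'%(len(W),int(1e4*p[0])),cv2.resize(o[100:200,240:440],None,fx=4,fy=4))
for n,mod in(('roll',lambda p:cyl(p[0],p[1],.03,.012,.034)),('post',lambda p:cyl(p[0],p[1],.04,0,.012)+cyl(p[0],p[1],.01,.012,.067)),('postroll',lambda p:cyl(p[0],p[1],.04,0,.012)+cyl(p[0],p[1],.01,.012,.067)+cyl(p[0],p[1],.03,0.012,.034))):
    V=[]
    for c in I:
        if n=='postroll':
            if M[c,'post'] and M[c,'roll']: V.append((I[c],np.maximum(M[c,'post'][0]['pixels'],M[c,'roll'][0]['pixels']).astype(np.float32)))
        elif M[c,n]: V.append((I[c],M[c,n][0]['pixels'].astype(np.float32)))
    for W in [V]+[[v] for v in V]: p,e=fit(W,mod,(.523,.37),(.008,.008)); print(n,p.round(4),round(e,3))
E
python3 m2.py; ls pics
```

```text
{('top', 'frame'): 2, ('top', 'post'): 1, ('top', 'roll'): 2, ('side', 'frame'): 1, ('side', 'post'): 1, ('side', 'roll'): 1}
frame [ 0.6383  0.0733 -0.0068] 0.697
-0.0525 0.6379 0.0208
0.12 0.6391 0.1933
frame [ 0.6369 -0.0298 -0.0033] 0.29
-0.0525 0.6368 -0.0823
0.12 0.6373 0.0902
frame [ 0.64    0.0728 -0.0037] 0.694
-0.0525 0.6398 0.0203
0.12 0.6405 0.1928
roll [0.5289 0.3693] 0.319
roll [0.5267 0.3702] 0.357
roll [0.5297 0.3683] 0.266
post [0.5279 0.372 ] 0.542
post [0.5269 0.372 ] 0.556
post [0.5293 0.3699] 0.516
postroll [0.5281 0.3706] 0.133
postroll [0.5269 0.372 ] 0.172
postroll [0.5294 0.3694] 0.057
crop0.png
fr16369.png
fr16400.png
fr26383.png
side0.png
top0.png
```

```bash
sed -i 's/(.66,.04,0),(.03,.02,.05)/(.637,-.03,0),(.006,.006,.03)/' m2.py; python3 m2.py|head -10; ls pics; python3 - <<'E'
import cv2,glob
E
```

```text
{('top', 'frame'): 1, ('top', 'post'): 3, ('top', 'roll'): 2, ('side', 'frame'): 1, ('side', 'post'): 1, ('side', 'roll'): 2}
frame [ 0.638  -0.0313 -0.0078] 0.329
-0.0525 0.6375 -0.0838
0.12 0.6389 0.0887
frame [ 0.6368 -0.0306 -0.0072] 0.417
-0.0525 0.6365 -0.0831
0.12 0.6377 0.0894
frame [ 0.6395 -0.032  -0.0009] 0.195
-0.0525 0.6395 -0.0845
0.12 0.6396 0.088
crop0.png
fr16368.png
fr16369.png
fr16395.png
fr16400.png
fr26379.png
fr26383.png
side0.png
top0.png
```

View pics/fr16369.png

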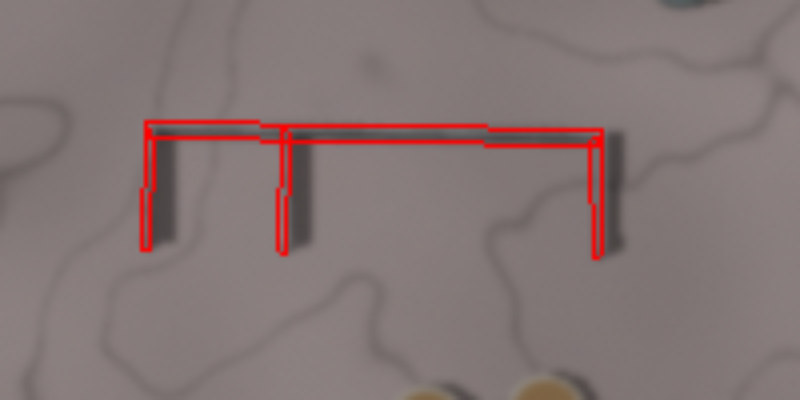

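The overlay sits right on the frame walls. The frame is at (0.638, -0.031) with yaw about 0, so the wide bay centre is (0.638, -0.084) and the narrow bay centre (0.638, 0.089). The two frame fits per camera agree to about 3 mm.

The plan is to grip each dish with the jaws along x and slide it flat at constant height. I'll start with dish "d" at (0.469, -0.161).

Call:
move_arm:
  commands:
    - {"dx": 18,"dy": 36,"rz": 5.14}
    - {"dx": 18,"dy": 36,"rz": 5.14}
    - {"dx": 18,"dy": 36,"rz": 5.14}
    - {"dx": 18,"dy": 36,"rz": 5.14}
    - {"dx": 18,"dy": 36,"rz": 5.14}
    - {"dx": 18,"dy": 36,"rz": 5.14}
    - {"dx": 18,"dy": 36,"rz": 5.14}
    - {"dx": 18,"dy": 36,"rz": 5.14}
    - {"dx": 18,"dy": 36,"rz": 5.14}
    - {"dx": 18,"dy": 36,"rz": 5.14}

```text
schema error: expected keys rx, ry, rz, dx, dy, dz, gripper
```

Call:
move_arm:
  commands:
    - {"dx": 18,"dy": 36,"rz": 5.14}
    - {"dx": 18,"dy": 36,"rz": 5.14}
    - {"dx": 18,"dy": 36,"rz": 5.14}
    - {"dx": 18,"dy": 36,"rz": 5.14}
    - {"dz": -30}
    - {"dz": -30}
    - {"dz": -30}
    - {"dz": -20}
    - {}
    - {}

```text
schema error: expected keys rx, ry, rz, dx, dy, dz, gripper
```

All seven keys are required in every row.

Call:
move_arm:
  commands:
    - {"rx": 0,"ry": 0,"rz": 5.14,"dx": 18,"dy": 36,"dz": 0,"gripper": 1}
    - {"rx": 0,"ry": 0,"rz": 5.14,"dx": 18,"dy": 36,"dz": 0,"gripper": 1}
    - {"rx": 0,"ry": 0,"rz": 5.14,"dx": 18,"dy": 36,"dz": 0,"gripper": 1}
    - {"rx": 0,"ry": 0,"rz": 5.14,"dx": 18,"dy": 36,"dz": 0,"gripper": 1}
    - {"rx": 0,"ry": 0,"rz": 5.14,"dx": 18,"dy": 36,"dz": 0,"gripper": 1}
    - {"rx": 0,"ry": 0,"rz": 5.14,"dx": 18,"dy": 36,"dz": 0,"gripper": 1}
    - {"rx": 0,"ry": 0,"rz": 5.14,"dx": 18,"dy": 36,"dz": 0,"gripper": 1}
    - {"rx": 0,"ry": 0,"rz": 5.14,"dx": 18,"dy": 36,"dz": 0,"gripper": 1}
    - {"rx": 0,"ry": 0,"rz": 5.14,"dx": 18,"dy": 36,"dz": 0,"gripper": 1}
    - {"rx": 0,"ry": 0,"rz": 5.14,"dx": 18,"dy": 36,"dz": 0,"gripper": 1}

```text
time: 3.1
tool_pos: [0.3973, -0.3042, 0.2142]
tcp_rot: [-90.0, -0.0, -110.4]
contact_force: [-0.2, -0.1, 0.2]
gripper_width: 1.001
```

Call:
move_arm:
  commands:
    - {"rx": 0,"ry": 0,"rz": 5.14,"dx": 18,"dy": 36,"dz": 0,"gripper": 1}
    - {"rx": 0,"ry": 0,"rz": 5.14,"dx": 18,"dy": 36,"dz": 0,"gripper": 1}
    - {"rx": 0,"ry": 0,"rz": 5.14,"dx": 18,"dy": 36,"dz": 0,"gripper": 1}
    - {"rx": 0,"ry": 0,"rz": 5.14,"dx": 18,"dy": 36,"dz": 0,"gripper": 1}
    - {"rx": 0,"ry": 0,"rz": 0,"dx": 0,"dy": 0,"dz": -40,"gripper": 1}
    - {"rx": 0,"ry": 0,"rz": 0,"dx": 0,"dy": 0,"dz": -40,"gripper": 1}
    - {"rx": 0,"ry": 0,"rz": 0,"dx": 0,"dy": 0,"dz": -30,"gripper": 1}
    - {"rx": 0,"ry": 0,"rz": 0,"dx": 0,"dy": 0,"dz": 0,"gripper": 1}
    - {"rx": 0,"ry": 0,"rz": 0,"dx": 0,"dy": 0,"dz": 0,"gripper": 1}

```text
time: 4.0
tool_pos: [0.4689, -0.1617, 0.1045]
tcp_rot: [-90.0, 0.0, -90.0]
contact_force: [0.5, -0.6, 0.0]
gripper_width: 1.002
```

```bash
cat > pic.py <<'E'
import sys,cv2,numpy as np
from rig import *
n=sys.argv[1]; a=get_image('top')['pixels'][100:300,180:500,::-1]; b=get_image('side')['pixels'][120:400,170:490,::-1]
o=np.zeros((600,800,3),np.uint8); a=cv2.resize(a,(448,280)); o[:280,:448]=a; o[280:600,:366]=cv2.resize(b,(366,320))
o[:,:]=0; o=np.zeros((600,800,3),np.uint8); A=cv2.resize(a,(432,270)); B=cv2.resize(b,(368,322)); 
o=np.hstack([np.vstack([A,np.zeros((52,432,3),np.uint8)]),B]); cv2.imwrite(f'pics/{n}.png',np.clip(o*1.4,0,255).astype(np.uint8))
E
python3 pic.py p1
```

```text
(no output)
```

View pics/p1.png

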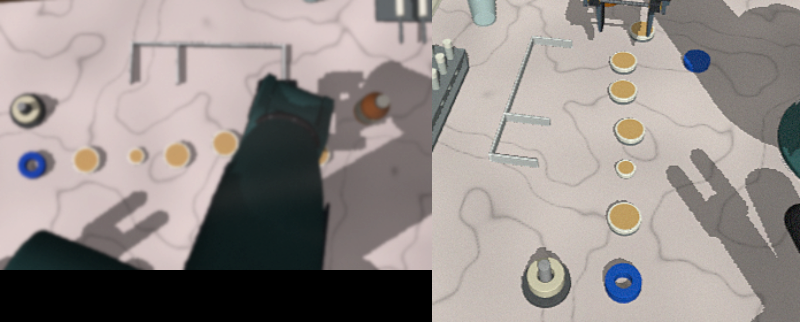

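The gripper is over dish d, with its fingers on either side along x. I'll descend and grip.

Call:
move_arm:
  commands:
    - {"rx": 0,"ry": 0,"rz": 0,"dx": 0,"dy": 0,"dz": -30,"gripper": 1}
    - {"rx": 0,"ry": 0,"rz": 0,"dx": 0,"dy": 0,"dz": -30,"gripper": 1}
    - {"rx": 0,"ry": 0,"rz": 0,"dx": 0,"dy": 0,"dz": -20,"gripper": 1}
    - {"rx": 0,"ry": 0,"rz": 0,"dx": 0,"dy": 0,"dz": -12,"gripper": 1}
    - {"rx": 0,"ry": 0,"rz": 0,"dx": 0,"dy": 0,"dz": -7,"gripper": 1}
    - {"rx": 0,"ry": 0,"rz": 0,"dx": 0,"dy": 0,"dz": 0,"gripper": 1}
    - {"rx": 0,"ry": 0,"rz": 0,"dx": 0,"dy": 0,"dz": 0,"gripper": 1}

```text
time: 4.8
tool_pos: [0.4694, -0.1619, 0.0059]
tcp_rot: [-89.9, -0.0, -90.0]
contact_force: [-0.7, 0.4, -0.0]
gripper_width: 1.005
```

Call:
move_arm:
  commands:
    - {"rx": 0,"ry": 0,"rz": 0,"dx": 0,"dy": 0,"dz": 0,"gripper": 0.75}
    - {"rx": 0,"ry": 0,"rz": 0,"dx": 0,"dy": 0,"dz": 0,"gripper": 0.65}
    - {"rx": 0,"ry": 0,"rz": 0,"dx": 0,"dy": 0,"dz": 0,"gripper": 0.62}
    - {"rx": 0,"ry": 0,"rz": 0,"dx": 0,"dy": 0,"dz": 0,"gripper": 0.6}
    - {"rx": 0,"ry": 0,"rz": 0,"dx": 0,"dy": 0,"dz": 0,"gripper": 0.6}

```text
time: 5.3
tool_pos: [0.4688, -0.1617, 0.0051]
tcp_rot: [-90.0, -0.0, -90.0]
contact_force: [-1.0, 0.7, 3.6]
gripper_width: 0.646
```

Call:
move_arm:
  commands:
    - {"rx": 0,"ry": 0,"rz": 0,"dx": 8,"dy": 0,"dz": 0,"gripper": 0.6}
    - {"rx": 0,"ry": 0,"rz": 0,"dx": 15,"dy": 0,"dz": 0,"gripper": 0.6}
    - {"rx": 0,"ry": 0,"rz": 0,"dx": 20,"dy": 1,"dz": 0,"gripper": 0.6}
    - {"rx": 0,"ry": 0,"rz": 0,"dx": 20,"dy": 1,"dz": 0,"gripper": 0.6}
    - {"rx": 0,"ry": 0,"rz": 0,"dx": 20,"dy": 1,"dz": 0,"gripper": 0.6}
    - {"rx": 0,"ry": 0,"rz": 0,"dx": 20,"dy": 1,"dz": 0,"gripper": 0.6}
    - {"rx": 0,"ry": 0,"rz": 0,"dx": 20,"dy": 1,"dz": 0,"gripper": 0.6}
    - {"rx": 0,"ry": 0,"rz": 0,"dx": 20,"dy": 0,"dz": 0,"gripper": 0.6}
    - {"rx": 0,"ry": 0,"rz": 0,"dx": 13,"dy": 0,"dz": 0,"gripper": 0.6}
    - {"rx": 0,"ry": 0,"rz": 0,"dx": 4,"dy": 0,"dz": 0,"gripper": 0.6}

```text
time: 6.3
tool_pos: [0.6296, -0.1566, 0.0049]
tcp_rot: [-90.0, -0.0, -90.0]
contact_force: [-7.7, -0.6, 12.0]
gripper_width: 0.645
```

```bash
python3 pic.py p2; python3 -c "
from rig import *;s=state();print(s['tool_pos'],s['gripper_width'],s['contact_force'])"
```

```text
[ 0.6293553  -0.15666177  0.0050724 ] 0.6491047864553566 [1.88641707 0.34192569 2.93111661]
```

View pics/p2.png

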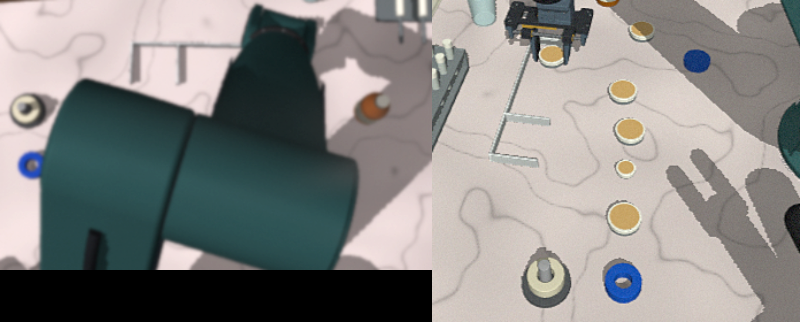

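Dish d at side-crop (551,55) is inside the bay in the jaws. I'll release it slightly, rise and go to dish c at (0.458, -0.071).

Call:
move_arm:
  commands:
    - {"rx": 0,"ry": 0,"rz": 0,"dx": 0,"dy": 0,"dz": 0,"gripper": 0.7}
    - {"rx": 0,"ry": 0,"rz": 0,"dx": 0,"dy": 0,"dz": 0,"gripper": 0.72}
    - {"rx": 0,"ry": 0,"rz": 0,"dx": 0,"dy": 0,"dz": 0,"gripper": 0.72}
    - {"rx": 0,"ry": 0,"rz": 0,"dx": 0,"dy": 0,"dz": 10,"gripper": 0.72}
    - {"rx": 0,"ry": 0,"rz": 0,"dx": 0,"dy": 0,"dz": 25,"gripper": 0.72}
    - {"rx": 0,"ry": 0,"rz": 0,"dx": 0,"dy": 0,"dz": 40,"gripper": 0.72}

```text
time: 7.0
tool_pos: [0.6272, -0.1562, 0.0794]
tcp_rot: [-90.2, 0.1, -90.0]
contact_force: [-0.5, -1.0, 0.3]
gripper_width: 0.721
```

Call:
move_arm:
  commands:
    - {"rx": 0,"ry": 0,"rz": 0,"dx": -31,"dy": 16,"dz": 0,"gripper": 1}
    - {"rx": 0,"ry": 0,"rz": 0,"dx": -40,"dy": 20,"dz": 0,"gripper": 1}
    - {"rx": 0,"ry": 0,"rz": 0,"dx": -40,"dy": 20,"dz": 0,"gripper": 1}
    - {"rx": 0,"ry": 0,"rz": 0,"dx": -40,"dy": 20,"dz": 0,"gripper": 1}
    - {"rx": 0,"ry": 0,"rz": 0,"dx": -20,"dy": 10,"dz": 0,"gripper": 1}
    - {"rx": 0,"ry": 0,"rz": 0,"dx": 0,"dy": 0,"dz": 0,"gripper": 1}

```text
time: 7.6
tool_pos: [0.455, -0.0695, 0.0802]
tcp_rot: [-90.1, 0.0, -90.0]
contact_force: [0.8, 0.0, 0.8]
gripper_width: 1.002
```

```bash
python3 pic.py p3; python3 -c "
from rig import *;s=state();print(s['tool_pos'],s['gripper_width'],s['contact_force'])"
```

```text
[ 0.45846706 -0.07075597  0.0807183 ] 0.9994574738241991 [ 1.42971116 -1.5375221  -0.13182175]
```

View pics/p3.png

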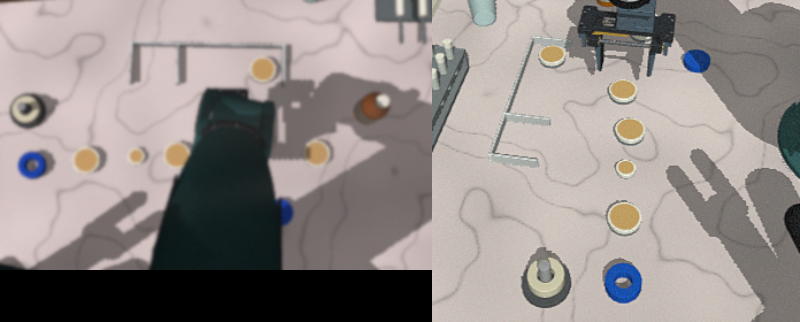

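Dish d stands in the bay at top-crop (264,68) and the fingers are over dish c. Now dish c: descend 75 mm, grip, then slide +172 mm in x and -13 mm in y.

Call:
move_arm:
  commands:
    - {"rx": 0,"ry": 0,"rz": 0,"dx": 0,"dy": 0,"dz": -30,"gripper": 1}
    - {"rx": 0,"ry": 0,"rz": 0,"dx": 0,"dy": 0,"dz": -25,"gripper": 1}
    - {"rx": 0,"ry": 0,"rz": 0,"dx": 0,"dy": 0,"dz": -14,"gripper": 1}
    - {"rx": 0,"ry": 0,"rz": 0,"dx": 0,"dy": 0,"dz": -6,"gripper": 1}
    - {"rx": 0,"ry": 0,"rz": 0,"dx": 0,"dy": 0,"dz": 0,"gripper": 1}
    - {"rx": 0,"ry": 0,"rz": 0,"dx": 0,"dy": 0,"dz": 0,"gripper": 0.75}
    - {"rx": 0,"ry": 0,"rz": 0,"dx": 0,"dy": 0,"dz": 0,"gripper": 0.65}
    - {"rx": 0,"ry": 0,"rz": 0,"dx": 0,"dy": 0,"dz": 0,"gripper": 0.6}
    - {"rx": 0,"ry": 0,"rz": 0,"dx": 0,"dy": 0,"dz": 0,"gripper": 0.6}
    - {"rx": 0,"ry": 0,"rz": 0,"dx": 0,"dy": 0,"dz": 0,"gripper": 0.6}

```text
time: 8.7
tool_pos: [0.4581, -0.0707, 0.0053]
tcp_rot: [-90.0, -0.0, -90.0]
contact_force: [-1.8, -0.0, 6.6]
gripper_width: 0.652
```

Call:
move_arm:
  commands:
    - {"rx": 0,"ry": 0,"rz": 0,"dx": 8,"dy": 0,"dz": 0,"gripper": 0.6}
    - {"rx": 0,"ry": 0,"rz": 0,"dx": 17,"dy": -1,"dz": 0,"gripper": 0.6}
    - {"rx": 0,"ry": 0,"rz": 0,"dx": 21,"dy": -2,"dz": 0,"gripper": 0.6}
    - {"rx": 0,"ry": 0,"rz": 0,"dx": 22,"dy": -2,"dz": 0,"gripper": 0.6}
    - {"rx": 0,"ry": 0,"rz": 0,"dx": 22,"dy": -2,"dz": 0,"gripper": 0.6}
    - {"rx": 0,"ry": 0,"rz": 0,"dx": 22,"dy": -2,"dz": 0,"gripper": 0.6}
    - {"rx": 0,"ry": 0,"rz": 0,"dx": 22,"dy": -2,"dz": 0,"gripper": 0.6}
    - {"rx": 0,"ry": 0,"rz": 0,"dx": 20,"dy": -2,"dz": 0,"gripper": 0.6}
    - {"rx": 0,"ry": 0,"rz": 0,"dx": 13,"dy": 0,"dz": 0,"gripper": 0.6}
    - {"rx": 0,"ry": 0,"rz": 0,"dx": 4,"dy": 0,"dz": 0,"gripper": 0.6}

```text
time: 9.7
tool_pos: [0.6297, -0.0836, 0.0049]
tcp_rot: [-90.0, -0.0, -90.0]
contact_force: [-0.3, -0.1, -0.4]
gripper_width: 0.646
```

Call:
move_arm:
  commands:
    - {"rx": 0,"ry": 0,"rz": 0,"dx": 0,"dy": 0,"dz": 0,"gripper": 0.6}
    - {"rx": 0,"ry": 0,"rz": 0,"dx": 0,"dy": 0,"dz": 0,"gripper": 0.7}
    - {"rx": 0,"ry": 0,"rz": 0,"dx": 0,"dy": 0,"dz": 0,"gripper": 0.72}
    - {"rx": 0,"ry": 0,"rz": 0,"dx": 0,"dy": 0,"dz": 0,"gripper": 0.72}
    - {"rx": 0,"ry": 0,"rz": 0,"dx": 0,"dy": 0,"dz": 10,"gripper": 0.72}
    - {"rx": 0,"ry": 0,"rz": 0,"dx": 0,"dy": 0,"dz": 25,"gripper": 0.72}
    - {"rx": 0,"ry": 0,"rz": 0,"dx": 0,"dy": 0,"dz": 40,"gripper": 0.72}

```text
time: 10.4
tool_pos: [0.6272, -0.0834, 0.0796]
tcp_rot: [-90.2, 0.0, -90.0]
contact_force: [-0.0, -0.0, 0.1]
gripper_width: 0.718
```

Call:
move_arm:
  commands:
    - {"rx": 0,"ry": 0,"rz": 0,"dx": -33,"dy": 20,"dz": 0,"gripper": 1}
    - {"rx": 0,"ry": 0,"rz": 0,"dx": -38,"dy": 22,"dz": 0,"gripper": 1}
    - {"rx": 0,"ry": 0,"rz": 0,"dx": -38,"dy": 22,"dz": 0,"gripper": 1}
    - {"rx": 0,"ry": 0,"rz": 0,"dx": -38,"dy": 22,"dz": 0,"gripper": 1}
    - {"rx": 0,"ry": 0,"rz": 0,"dx": -34,"dy": 22,"dz": 0,"gripper": 1}
    - {"rx": 0,"ry": 0,"rz": 0,"dx": -17,"dy": 11,"dz": 0,"gripper": 1}
    - {"rx": 0,"ry": 0,"rz": 0,"dx": 0,"dy": 0,"dz": 0,"gripper": 1}

```text
time: 11.1
tool_pos: [0.4284, 0.0363, 0.0803]
tcp_rot: [-90.0, 0.0, -89.9]
contact_force: [0.1, 0.4, 0.3]
gripper_width: 1.0
```

```bash
python3 pic.py p4; python3 -c "
from rig import *;s=state();print(s['tool_pos'],s['gripper_width'],s['contact_force'])"
```

```text
[0.43138858 0.03544654 0.08066092] 0.9953311976161019 [ 0.67177468 -0.48767687  0.88015138]
```

View pics/p4.png

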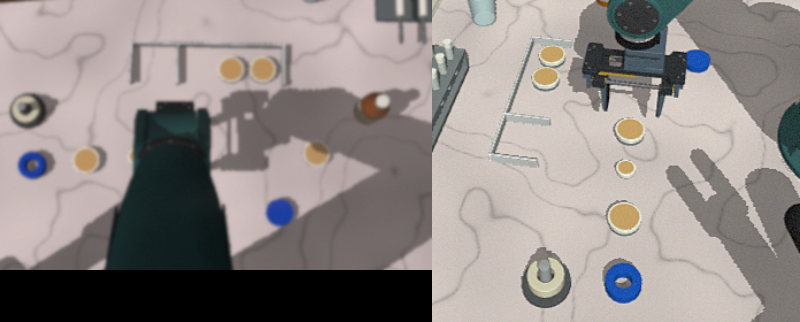

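Two dishes are in the bay at top-crop (232,68) and (264,68). Now dish b.

Call:
move_arm:
  commands:
    - {"rx": 0,"ry": 0,"rz": 0,"dx": 0,"dy": 0,"dz": -30,"gripper": 1}
    - {"rx": 0,"ry": 0,"rz": 0,"dx": 0,"dy": 0,"dz": -25,"gripper": 1}
    - {"rx": 0,"ry": 0,"rz": 0,"dx": 0,"dy": 0,"dz": -14,"gripper": 1}
    - {"rx": 0,"ry": 0,"rz": 0,"dx": 0,"dy": 0,"dz": -6,"gripper": 1}
    - {"rx": 0,"ry": 0,"rz": 0,"dx": 0,"dy": 0,"dz": 0,"gripper": 1}
    - {"rx": 0,"ry": 0,"rz": 0,"dx": 0,"dy": 0,"dz": 0,"gripper": 0.75}
    - {"rx": 0,"ry": 0,"rz": 0,"dx": 0,"dy": 0,"dz": 0,"gripper": 0.65}
    - {"rx": 0,"ry": 0,"rz": 0,"dx": 0,"dy": 0,"dz": 0,"gripper": 0.6}
    - {"rx": 0,"ry": 0,"rz": 0,"dx": 0,"dy": 0,"dz": 0,"gripper": 0.6}
    - {"rx": 0,"ry": 0,"rz": 0,"dx": 0,"dy": 0,"dz": 0,"gripper": 0.6}

```text
time: 12.2
tool_pos: [0.431, 0.0354, 0.0053]
tcp_rot: [-90.0, 0.0, -90.0]
contact_force: [-0.6, 0.0, 7.6]
gripper_width: 0.651
```

Call:
move_arm:
  commands:
    - {"rx": 0,"ry": 0,"rz": 0,"dx": 10,"dy": -2,"dz": 0,"gripper": 0.6}
    - {"rx": 0,"ry": 0,"rz": 0,"dx": 20,"dy": -6,"dz": 0,"gripper": 0.6}
    - {"rx": 0,"ry": 0,"rz": 0,"dx": 25,"dy": -8,"dz": 0,"gripper": 0.6}
    - {"rx": 0,"ry": 0,"rz": 0,"dx": 25,"dy": -8,"dz": 0,"gripper": 0.6}
    - {"rx": 0,"ry": 0,"rz": 0,"dx": 25,"dy": -8,"dz": 0,"gripper": 0.6}
    - {"rx": 0,"ry": 0,"rz": 0,"dx": 25,"dy": -8,"dz": 0,"gripper": 0.6}
    - {"rx": 0,"ry": 0,"rz": 0,"dx": 25,"dy": -6,"dz": 0,"gripper": 0.6}
    - {"rx": 0,"ry": 0,"rz": 0,"dx": 24,"dy": -2,"dz": 0,"gripper": 0.6}
    - {"rx": 0,"ry": 0,"rz": 0,"dx": 15,"dy": 0,"dz": 0,"gripper": 0.6}
    - {"rx": 0,"ry": 0,"rz": 0,"dx": 5,"dy": 0,"dz": 0,"gripper": 0.6}

```text
time: 13.2
tool_pos: [0.631, -0.0127, 0.005]
tcp_rot: [-90.0, -0.0, -90.0]
contact_force: [-0.5, 0.3, -1.5]
gripper_width: 0.648
```

Call:
move_arm:
  commands:
    - {"rx": 0,"ry": 0,"rz": 0,"dx": 0,"dy": 0,"dz": 0,"gripper": 0.6}
    - {"rx": 0,"ry": 0,"rz": 0,"dx": 0,"dy": 0,"dz": 0,"gripper": 0.7}
    - {"rx": 0,"ry": 0,"rz": 0,"dx": 0,"dy": 0,"dz": 0,"gripper": 0.72}
    - {"rx": 0,"ry": 0,"rz": 0,"dx": 0,"dy": 0,"dz": 0,"gripper": 0.72}
    - {"rx": 0,"ry": 0,"rz": 0,"dx": 0,"dy": 0,"dz": 10,"gripper": 0.72}
    - {"rx": 0,"ry": 0,"rz": 0,"dx": 0,"dy": 0,"dz": 35,"gripper": 0.72}
    - {"rx": 0,"ry": 0,"rz": 0,"dx": 0,"dy": 0,"dz": 50,"gripper": 0.72}
    - {"rx": 0,"ry": 0,"rz": 0,"dx": 0,"dy": 0,"dz": 50,"gripper": 0.8}

```text
time: 14.0
tool_pos: [0.629, -0.0126, 0.1519]
tcp_rot: [-90.1, 0.0, -90.0]
contact_force: [1.9, -0.3, 0.5]
gripper_width: 0.777
```

Call:
move_arm:
  commands:
    - {"rx": 0,"ry": 0,"rz": 0,"dx": -10,"dy": 30,"dz": 0,"gripper": 1}
    - {"rx": 0,"ry": 0,"rz": 0,"dx": -10,"dy": 40,"dz": 0,"gripper": 1}
    - {"rx": 0,"ry": 0,"rz": 0,"dx": -10,"dy": 40,"dz": 0,"gripper": 1}
    - {"rx": 0,"ry": 0,"rz": 0,"dx": -12,"dy": 40,"dz": 0,"gripper": 1}
    - {"rx": 0,"ry": 0,"rz": 0,"dx": -12,"dy": 40,"dz": 0,"gripper": 1}
    - {"rx": 0,"ry": 0,"rz": 0,"dx": -12,"dy": 40,"dz": 0,"gripper": 1}
    - {"rx": 0,"ry": 0,"rz": 0,"dx": -12,"dy": 40,"dz": 0,"gripper": 1}
    - {"rx": 0,"ry": 0,"rz": 0,"dx": -10,"dy": 30,"dz": 0,"gripper": 1}
    - {"rx": 0,"ry": 0,"rz": 0,"dx": 0,"dy": 0,"dz": 0,"gripper": 1}

```text
time: 14.9
tool_pos: [0.5405, 0.2903, 0.1507]
tcp_rot: [-90.0, 0.0, -89.8]
contact_force: [0.5, 0.2, -0.4]
gripper_width: 0.996
```

```bash
cat > m3.py <<'E'
from h import *
I={c:get_image(c) for c in('top','side')}
M={(c,'dish1'):masks_of(c,'dish1') for c in I}
for nm,xy in dict(a=(.4185,.2354),b=(.630,-.013),c=(.63,-.084),d=(.63,-.157),e=(.44,-.2755)).items():
    V=[(I[c],b[1]) for c in I for b in[near(I[c],M[c,'dish1'],xy,.018)] if b and b[0]<12]
    if V:
        p,e=fit(V,lambda p:cyl(p[0],p[1],.03,0,.018),xy,(.008,.008)); print(nm,len(V),p.round(4),round(e,3))
    else: print(nm,'none')
s=state();print(s['time'],s['tool_pos'],s['gripper_width'])
E
python3 m3.py; python3 pic.py p5
```

```text
a 1 [0.4194 0.2338] 0.08
b 1 [ 0.6279 -0.0109] 0.06
c 1 [ 0.6277 -0.0842] 0.155
d 1 [ 0.6296 -0.1568] 0.093
e 2 [ 0.4375 -0.2772] 0.297
15.1 [0.54192488 0.28661523 0.15025999] 1.0016060754208869
```

View pics/p5.png

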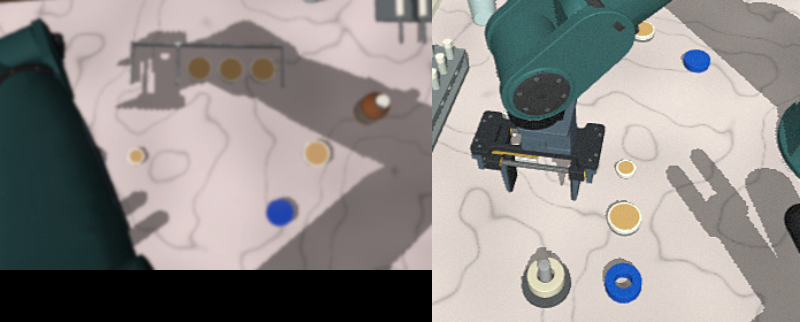

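Three dishes rest in the bay in a row (x ≈ 0.628–0.630, bay centre 0.638), and the spares and small dish are untouched. Next I'll move above the roll at (0.528, 0.3705).

Call:
move_arm:
  commands:
    - {"rx": 0,"ry": 0,"rz": 0,"dx": -5,"dy": 30,"dz": 0,"gripper": 1}
    - {"rx": 0,"ry": 0,"rz": 0,"dx": -5,"dy": 34,"dz": 0,"gripper": 1}
    - {"rx": 0,"ry": 0,"rz": 0,"dx": -4,"dy": 20,"dz": 0,"gripper": 1}
    - {"rx": 0,"ry": 0,"rz": 0,"dx": 0,"dy": 0,"dz": -20,"gripper": 1}
    - {"rx": 0,"ry": 0,"rz": 0,"dx": 0,"dy": 0,"dz": -40,"gripper": 1}
    - {"rx": 0,"ry": 0,"rz": 0,"dx": 0,"dy": 0,"dz": -20,"gripper": 1}
    - {"rx": 0,"ry": 0,"rz": 0,"dx": 0,"dy": 0,"dz": 0,"gripper": 1}
    - {"rx": 0,"ry": 0,"rz": 0,"dx": 0,"dy": 0,"dz": 0,"gripper": 1}

```text
time: 16.0
tool_pos: [0.5281, 0.3711, 0.0703]
tcp_rot: [-90.0, -0.0, -90.0]
contact_force: [-0.3, -1.1, 0.1]
gripper_width: 0.997
```

```bash
python3 - <<'E'
from h import *
im=get_image('side'); s=state(); print(s['tool_pos'],s['gripper_width'])
o=im['pixels'][:,:,::-1].copy(); cv2.imwrite('pics/p6.png',cv2.resize(o[240:400,180:400],None,fx=3.5,fy=3.5))
E
```

```text
[0.52850137 0.37148    0.07112436] 1.0011516283112751
```

View pics/p6.png

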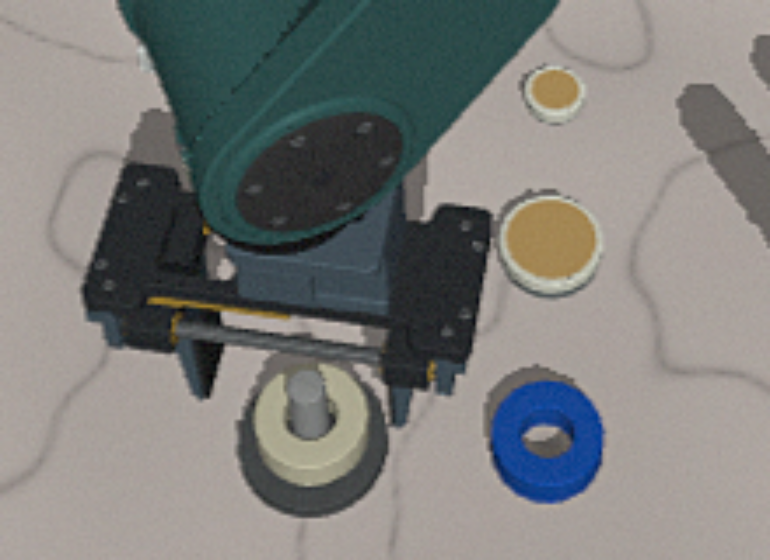

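The fingers straddle the cream roll symmetrically at (310,420). I'll lower to z ≈ 0.018, with the base top at 0.012, and grip.

Call:
move_arm:
  commands:
    - {"rx": 0,"ry": 0,"rz": 0,"dx": 0,"dy": 0,"dz": -20,"gripper": 1}
    - {"rx": 0,"ry": 0,"rz": 0,"dx": 0,"dy": 0,"dz": -18,"gripper": 1}
    - {"rx": 0,"ry": 0,"rz": 0,"dx": 0,"dy": 0,"dz": -10,"gripper": 1}
    - {"rx": 0,"ry": 0,"rz": 0,"dx": 0,"dy": 0,"dz": -4,"gripper": 1}
    - {"rx": 0,"ry": 0,"rz": 0,"dx": 0,"dy": 0,"dz": 0,"gripper": 1}
    - {"rx": 0,"ry": 0,"rz": 0,"dx": 0,"dy": 0,"dz": 0,"gripper": 0.75}
    - {"rx": 0,"ry": 0,"rz": 0,"dx": 0,"dy": 0,"dz": 0,"gripper": 0.65}
    - {"rx": 0,"ry": 0,"rz": 0,"dx": 0,"dy": 0,"dz": 0,"gripper": 0.58}
    - {"rx": 0,"ry": 0,"rz": 0,"dx": 0,"dy": 0,"dz": 0,"gripper": 0.58}
    - {"rx": 0,"ry": 0,"rz": 0,"dx": 0,"dy": 0,"dz": 0,"gripper": 0.58}

```text
time: 17.05
tool_pos: [0.5279, 0.3715, 0.0182]
tcp_rot: [-90.0, 0.0, -90.0]
contact_force: [0.9, -0.8, 2.8]
gripper_width: 0.654
```

Call:
move_arm:
  commands:
    - {"rx": 0,"ry": 0,"rz": 0,"dx": 0,"dy": 0,"dz": 3,"gripper": 0.55}
    - {"rx": 0,"ry": 0,"rz": 0,"dx": 0,"dy": 0,"dz": 6,"gripper": 0.55}
    - {"rx": 0,"ry": 0,"rz": 0,"dx": 0,"dy": 0,"dz": 10,"gripper": 0.55}
    - {"rx": 0,"ry": 0,"rz": 0,"dx": 0,"dy": 0,"dz": 12,"gripper": 0.55}
    - {"rx": 0,"ry": 0,"rz": 0,"dx": 0,"dy": 0,"dz": 14,"gripper": 0.55}
    - {"rx": 0,"ry": 0,"rz": 0,"dx": 0,"dy": 0,"dz": 14,"gripper": 0.55}
    - {"rx": 0,"ry": 0,"rz": 0,"dx": 0,"dy": 0,"dz": 14,"gripper": 0.55}
    - {"rx": 0,"ry": 0,"rz": 0,"dx": 0,"dy": 0,"dz": 10,"gripper": 0.55}
    - {"rx": 0,"ry": 0,"rz": 0,"dx": 0,"dy": 0,"dz": 5,"gripper": 0.55}
    - {"rx": 0,"ry": 0,"rz": 0,"dx": 0,"dy": 0,"dz": 0,"gripper": 0.55}

```text
time: 18.05
tool_pos: [0.528, 0.3716, 0.1067]
tcp_rot: [-90.0, 0.0, -90.0]
contact_force: [-0.1, 0.6, -1.1]
gripper_width: 0.651
```

```bash
python3 - <<'E'
from h import *
im=get_image('side'); s=state(); print(s['tool_pos'],s['gripper_width'],s['contact_force'])
o=im['pixels'][:,:,::-1].copy(); cv2.imwrite('pics/p7.png',cv2.resize(o[200:400,180:400],None,fx=2.8,fy=2.8))
E
```

```text
[0.5276969  0.3713591  0.10598735] 0.6482398118061266 [-0.2668773  -0.11111682 -1.243433  ]
```

View pics/p7.png

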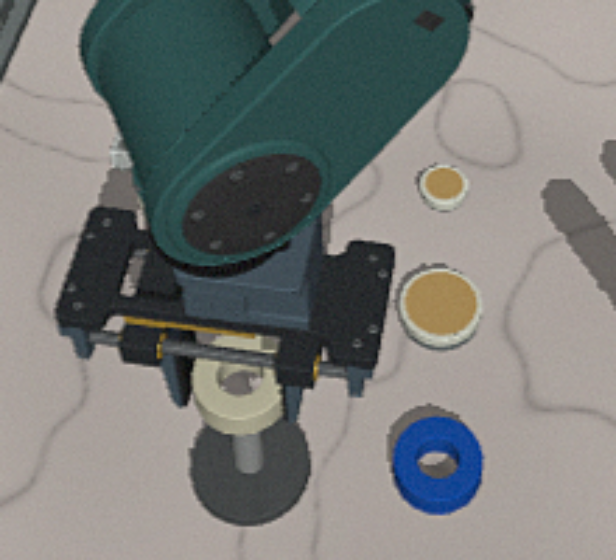

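The roll is held level and clear of the post top. I'll carry it to the narrow bay at (0.632, 0.089).

Call:
move_arm:
  commands:
    - {"rx": 0,"ry": 0,"rz": 0,"dx": 6,"dy": -15,"dz": 0,"gripper": 0.55}
    - {"rx": 0,"ry": 0,"rz": 0,"dx": 12,"dy": -30,"dz": 0,"gripper": 0.55}
    - {"rx": 0,"ry": 0,"rz": 0,"dx": 13,"dy": -36,"dz": 0,"gripper": 0.55}
    - {"rx": 0,"ry": 0,"rz": 0,"dx": 13,"dy": -36,"dz": 0,"gripper": 0.55}
    - {"rx": 0,"ry": 0,"rz": 0,"dx": 13,"dy": -36,"dz": 0,"gripper": 0.55}
    - {"rx": 0,"ry": 0,"rz": 0,"dx": 13,"dy": -36,"dz": 0,"gripper": 0.55}
    - {"rx": 0,"ry": 0,"rz": 0,"dx": 13,"dy": -36,"dz": 0,"gripper": 0.55}
    - {"rx": 0,"ry": 0,"rz": 0,"dx": 12,"dy": -34,"dz": 0,"gripper": 0.55}
    - {"rx": 0,"ry": 0,"rz": 0,"dx": 8,"dy": -18,"dz": 0,"gripper": 0.55}
    - {"rx": 0,"ry": 0,"rz": 0,"dx": 1,"dy": -5,"dz": 0,"gripper": 0.55}

```text
time: 19.1
tool_pos: [0.6322, 0.0872, 0.1054]
tcp_rot: [-90.0, -0.0, -90.1]
contact_force: [-0.5, -0.1, -0.3]
gripper_width: 0.652
```

Call:
move_arm:
  commands:
    - {"rx": 0,"ry": 0,"rz": 0,"dx": 0,"dy": 0,"dz": 0,"gripper": 0.55}
    - {"rx": 0,"ry": 0,"rz": 0,"dx": 0,"dy": 0,"dz": -15,"gripper": 0.55}
    - {"rx": 0,"ry": 0,"rz": 0,"dx": 0,"dy": 0,"dz": -20,"gripper": 0.55}
    - {"rx": 0,"ry": 0,"rz": 0,"dx": 0,"dy": 0,"dz": -20,"gripper": 0.55}
    - {"rx": 0,"ry": 0,"rz": 0,"dx": 0,"dy": 0,"dz": -10,"gripper": 0.55}
    - {"rx": 0,"ry": 0,"rz": 0,"dx": 0,"dy": 0,"dz": 0,"gripper": 0.55}

```text
time: 19.7
tool_pos: [0.6303, 0.0901, 0.0389]
tcp_rot: [-90.2, -0.0, -89.9]
contact_force: [-0.3, -0.8, -0.3]
gripper_width: 0.647
```

```bash
python3 - <<'E'
from h import *
im=get_image('side'); s=state(); print(s['time'],s['tool_pos'],s['gripper_width'],s['contact_force'])
o=im['pixels'][:,:,::-1].copy(); cv2.imwrite('pics/p8.png',cv2.resize(o[100:300,180:400],None,fx=2.8,fy=2.8))
E
```

```text
19.75 [0.63110856 0.09001262 0.04018379] 0.6507377557409755 [-0.8479697   0.35009144 -0.04675153]
```

View pics/p8.png

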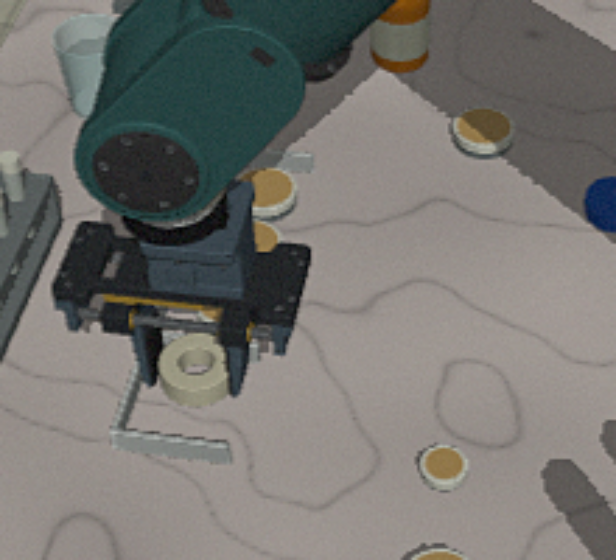

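The roll hangs level over the narrow bay at (195,370). I'll lower it gently.

Call:
move_arm:
  commands:
    - {"rx": 0,"ry": 0,"rz": 0,"dx": 0,"dy": 0,"dz": -12,"gripper": 0.55}
    - {"rx": 0,"ry": 0,"rz": 0,"dx": 0,"dy": 0,"dz": -10,"gripper": 0.55}
    - {"rx": 0,"ry": 0,"rz": 0,"dx": 0,"dy": 0,"dz": -7,"gripper": 0.55}
    - {"rx": 0,"ry": 0,"rz": 0,"dx": 0,"dy": 0,"dz": -3,"gripper": 0.55}
    - {"rx": 0,"ry": 0,"rz": 0,"dx": 0,"dy": 0,"dz": 0,"gripper": 0.55}
    - {"rx": 0,"ry": 0,"rz": 0,"dx": 0,"dy": 0,"dz": -1,"gripper": 0.55}
    - {"rx": 0,"ry": 0,"rz": 0,"dx": 0,"dy": 0,"dz": 0,"gripper": 0.55}

```text
time: 20.45
tool_pos: [0.6319, 0.0894, 0.0082]
tcp_rot: [-90.0, 0.0, -90.0]
contact_force: [0.3, -0.0, -0.8]
gripper_width: 0.647
```

Call:
move_arm:
  commands:
    - {"rx": 0,"ry": 0,"rz": 0,"dx": 0,"dy": 0,"dz": -1,"gripper": 0.55}
    - {"rx": 0,"ry": 0,"rz": 0,"dx": 0,"dy": 0,"dz": 0,"gripper": 0.55}

```text
time: 20.65
tool_pos: [0.6318, 0.0894, 0.007]
tcp_rot: [-90.0, 0.0, -90.0]
contact_force: [0.0, 1.0, -0.4]
gripper_width: 0.65
```

Call:
move_arm:
  commands:
    - {"rx": 0,"ry": 0,"rz": 0,"dx": 0,"dy": 0,"dz": -1,"gripper": 0.55}
    - {"rx": 0,"ry": 0,"rz": 0,"dx": 0,"dy": 0,"dz": 0,"gripper": 0.55}

```text
time: 20.85
tool_pos: [0.6319, 0.0894, 0.0062]
tcp_rot: [-90.0, -0.0, -90.0]
contact_force: [-1.2, -0.0, 3.7]
gripper_width: 0.649
```

Call:
move_arm:
  commands:
    - {"rx": 0,"ry": 0,"rz": 0,"dx": 0,"dy": 0,"dz": -0.5,"gripper": 0.55}
    - {"rx": 0,"ry": 0,"rz": 0,"dx": 0,"dy": 0,"dz": 0,"gripper": 0.55}

```text
time: 21.05
tool_pos: [0.6319, 0.0894, 0.0062]
tcp_rot: [-90.0, 0.0, -90.0]
contact_force: [-5.4, -0.0, 12.5]
gripper_width: 0.645
```

The force shows the roll has touched the bench. I'll release it with a small opening and rise.

Call:
move_arm:
  commands:
    - {"rx": 0,"ry": 0,"rz": 0,"dx": 0,"dy": 0,"dz": 0,"gripper": 0.66}
    - {"rx": 0,"ry": 0,"rz": 0,"dx": 0,"dy": 0,"dz": 0,"gripper": 0.72}
    - {"rx": 0,"ry": 0,"rz": 0,"dx": 0,"dy": 0,"dz": 0,"gripper": 0.73}
    - {"rx": 0,"ry": 0,"rz": 0,"dx": 0,"dy": 0,"dz": 0,"gripper": 0.73}
    - {"rx": 0,"ry": 0,"rz": 0,"dx": 0,"dy": 0,"dz": 8,"gripper": 0.73}
    - {"rx": 0,"ry": 0,"rz": 0,"dx": 0,"dy": 0,"dz": 20,"gripper": 0.73}
    - {"rx": 0,"ry": 0,"rz": 0,"dx": 0,"dy": 0,"dz": 45,"gripper": 0.73}
    - {"rx": 0,"ry": 0,"rz": 0,"dx": 0,"dy": 0,"dz": 45,"gripper": 0.73}
    - {"rx": 0,"ry": 0,"rz": 0,"dx": 0,"dy": 0,"dz": 45,"gripper": 0.73}
    - {"rx": 0,"ry": 0,"rz": 0,"dx": 0,"dy": 0,"dz": 0,"gripper": 0.73}

```text
time: 22.05
tool_pos: [0.635, 0.0898, 0.1754]
tcp_rot: [-89.5, 0.1, -90.0]
contact_force: [0.6, 0.1, -0.3]
gripper_width: 0.731
```

Call:
move_arm:
  commands:
    - {"rx": 0,"ry": 0,"rz": 0,"dx": -15,"dy": 40,"dz": 0,"gripper": 0.73}
    - {"rx": 0,"ry": 0,"rz": 0,"dx": -15,"dy": 40,"dz": 0,"gripper": 0.73}
    - {"rx": 0,"ry": 0,"rz": 0,"dx": -15,"dy": 40,"dz": 0,"gripper": 0.73}
    - {"rx": 0,"ry": 0,"rz": 0,"dx": -15,"dy": 40,"dz": 0,"gripper": 0.73}
    - {"rx": 0,"ry": 0,"rz": 0,"dx": -15,"dy": 40,"dz": 0,"gripper": 0.73}
    - {"rx": 0,"ry": 0,"rz": 0,"dx": -15,"dy": 40,"dz": 0,"gripper": 0.73}
    - {"rx": 0,"ry": 0,"rz": 0,"dx": -5,"dy": 20,"dz": 0,"gripper": 0.73}
    - {"rx": 0,"ry": 0,"rz": 0,"dx": 0,"dy": 0,"dz": 0,"gripper": 0.73}
    - {"rx": 0,"ry": 0,"rz": 0,"dx": 0,"dy": 0,"dz": 0,"gripper": 0.73}

```text
time: 22.95
tool_pos: [0.5365, 0.3492, 0.1682]
tcp_rot: [-90.0, -0.0, -90.0]
contact_force: [1.1, -0.9, -0.6]
gripper_width: 0.732
```

```bash
python3 m3.py; python3 - <<'E'
from h import *
for c in('top','side'):
    im=get_image(c); ms=masks_of(c,'roll'); b=near(im,ms,(.632,.0894),.02) if ms else None
    if b and b[0]<15:
        p,e=fit([(im,b[1])],lambda p:cyl(p[0],p[1],.03,0,.022),(.632,.0894),(.006,.006)); print('roll',c,p.round(4),round(e,3))
    for n in('small','bottle'):
        for r in recognise(c,n)[:2]: print(n,c,np.round(r['location'],3),r['p'])
E
python3 pic.py p9
```

```text
a 2 [0.4195 0.2349] 0.108
b 1 [ 0.6292 -0.0112] 0.11
c 1 [ 0.6279 -0.0813] 0.054
d 1 [ 0.6289 -0.1552] 0.1
e 1 [ 0.4389 -0.2748] 0.063
23.15 [0.537105   0.34832646 0.16836791] 0.7275134671622027
roll top [0.6296 0.0894] 0.128
small top [0.428 0.124 0.013] 0.51
bottle top [ 0.526 -0.381  0.085] 0.96
small side [0.432 0.125 0.007] 0.66
```

View pics/p9.png

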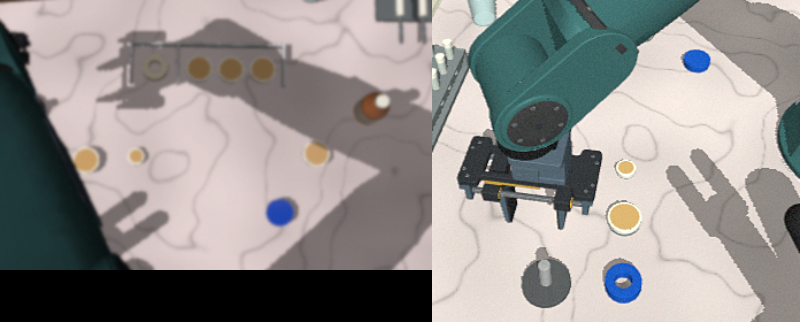

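The top view shows the roll flat in the narrow bay at crop (155,66), three dishes in the wide bay at (199,68), (231,68) and (263,68), and everything else in place. The gripper is empty in the air. I'm handing in.

```bash
python3 -c "
from rig import *;print(hand_in())"
```

```text
the job is handed in; nothing more can be done
None
```

The job is done and handed in at about 23 s; the rig gave no verdict. Three large dishes are in the wide bay and the tape roll is flat in the narrow bay.

- **Dishes:** I gripped the three nearest the bay one at a time and slid each along the bench at constant height. The last fits put them at about x = 0.628–0.629 and y = -0.011, -0.081 and -0.155. That is about 10 mm in front of the wide bay's centre line and well inside the limits.
- **Roll:** I drew it up off the post until its underside was about 0.10 m above the bench, carried it level, and lowered it until the force showed contact. Then I released it. The last top-view fit puts it at (0.630, 0.089), about 9 mm from the narrow bay's centre.
- **Left in place:** The two spare dishes, the small dish and the bottle measured within a few millimetres of their starts. The blue look-alikes were not touched.

Some checks were weaker than I would like:
- **Camera cover:** In the last check the roll, the three bay dishes and one spare dish were each fitted from one camera only. The arm hid part of the side view, so that camera did not find the roll or the bottle.
- **Frame fit:** My first frame fit from the side camera landed on a wrong solution. I restarted it from the top-view result, after which the two cameras agreed to about 3 mm.

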